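# Unlock the battery compartment and hold the key turned

### The job

The blue twin lock box keeps batteries behind one lock and tea lights behind the other; a sample lies on each lid. Take the red-headed key from its wooden stand, push it fully home into the lock on the battery's side (the pins are sticky: press firmly and wiggle a little if it stalls), then turn it a quarter turn clockwise, seen from above, to the stop. The lock springs back, so finish with the gripper still holding the key turned; never put the key in the other lock, and leave the things standing around where they are.

Things in the scene. Friction and masses are not known exactly. Their poses are not given: they have to be found in the camera images.
- locker: Blue steel twin lock box, fixed to the table, 160 (its x) x 300 (its y) x 70 mm high; origin at the centre of its underside, x to its back (hinges), y to its left half, z up. Each half has a lid with a lock cylinder facing straight up, 3 mm proud of the lid, at x = -35, y = +75 (left) or -75 mm (right).
- lock_left_mouth (a point): Centre of the left lock's keyway on its brass face, 73 mm above the table, in a 39 mm steel collar. Axes as the locker's. At rest the keyway lies along the locker's x: 15.6 mm long (x), 5.6 mm wide (y), 40 mm deep, with a 45 degree lead-in 3 mm deep all round. Two pairs of sprung sticky pins, 13 and 23 mm down, squeeze the blade: pushing in takes about 5 to 15 N, so grip tightly (60 N or more).
- lock_right_mouth (a point): The same point of the right lock, an identical lock at the locker's y = -75 mm.
- lock_left (a joint): Turn of the left cylinder in rad: 0 at rest, grows clockwise seen from above to the stop at 1.571 (a quarter). A light spring (0.03 N m per rad) turns it back to 0 when let go. The blade has about 0.1 rad of play in the keyway, so the hand must turn a little more than the cylinder.
- lock_right (a joint): The same for the right cylinder.
- battery: Green and yellow round battery, 15 x 50 x 15 mm, the sample of one compartment, stuck to the lid 80 mm behind the lock (locker x = +45 mm) on the left or the right half; origin at the centre of its underside. Its side is the lock to open.
- tea_light: Small tea light candle, 38 mm across, 15 mm high, the sample of the other compartment, stuck to the other lid in the same way; origin at the centre of its underside.
- key_stand: Wooden block 64 (x) x 50 (y) x 45 mm high with a darker foot 70 x 56 mm, fixed to the table; holds the key upright in a slot. Origin at the centre of its underside. It stands in front of the locker on the robot's left or right.
- key: Key standing upright in the stand, 50 g. Origin at the centre of the underside (shoulder) of its red head; that rests on the stand, and on the lock's face when fully home. Head 28 (x) x 12 (y, grip across this) x 38 mm high. Steel blade below it 14 (x) x 4 (y) mm, 34 mm long, end rounded. Same either way round (yaw + pi).
- mug: Speckled beige mug, 85 x 115 x 81 mm, bystander in front on the side where the key stand is not; origin at the centre of its underside.
- tape_roll: Roll of brown tape lying flat, 92 x 90 x 48 mm, bystander on the right; origin at the centre of its underside.
- spice_jar: Spice jar with yellow lid, 42 x 42 x 96 mm, bystander at the back left; origin at the centre of its underside.
- tea_drum: Round brown and grey drum, 100 x 100 x 94 mm, bystander at the back right; origin at the centre of its underside.
Mind the look-alikes: they are no part of the job. Of the things shaped like the key, the red one is meant.

How it is judged:
By the outcome, as a careful person would: the job done as asked, in the order asked, and still so for the second after the job is handed in, while the arm keeps its last pose, push and grip.
It also fails if it takes over 48 s, if anything falls off the work surface, if the arm or the gripper's body presses on something with over 40 N, if the wrist force passes 120 N, or if a joint passes its speed limit or range.

### The arm

A 6-joint arm with a two-finger parallel gripper is mounted at the origin on a cart in front of the work surface, level with it; the furniture and walls round the work are solid. World frame = base frame: x ahead of the robot, y to its left, z up, the work surface at z = 0. Lengths are in m, angles in degrees, forces in N, time in s.
With the tool pointing down it reaches from about 0.35 to 0.875 m from the base axis. Payload 4.2 kg.
Tool frame: the origin (TCP) lies on the centre line of the jaws, within the pads' length; the fingertips stand 25 mm ahead of it and the grasp point (between the pads) lies 6 mm ahead of it (finger_overhang is the distance from the TCP to the fingertips, in m); z points along the fingers, y is the line along which they close (so a half turn about z gives the same grasp; the last joint's range is limited). The gripper opens to 87 mm and grips with 3 to 60 N. Pads are 19 mm wide; open, the fingers measure 117 mm over their backs; the gripper's body (75 mm by 190 mm) begins 51 mm behind the grasp point.
Start: joints at [91.364, 22.042, 0.453, 0, -68.411, -14.817], TCP at [0.145, 0.608, 0.215] pointing down, gripper open.
Joint ranges: [-179.83, 179.83], [-69.29, 118.12], [-61.27, 80.66], [-181.25, 117.63], [-171.15, -9.14], [-177.46, 177.46]. Speed limits (degrees/s): [159.86, 159.86, 180, 180, 180, 180].

### API

Orientations are given as a 3x3 rotation matrix whose columns are the frame's x, y, z axes.
In Python, from station import sense, capture, finish_job, spot_in, tip_of, finger_overhang gives the robot as it stands. The module is installed in compiled form; this text tells all that it offers.
- The arm moves only by the tool servo_tool, never from a script. Its arguments are lists of equal length, an entry for each row: "slide": the shift along the tool's x, y, z in m, a list of three; "spin": the turn about the tool's z in degrees; "grip": the closure, from 0 (fully open) to 1 (shut). A call has exactly 5 rows; each row is the pose to reach, as a shift and turn from the pose commanded when the call began, along the tool's axes at that moment; what a row does not reach only later rows make up. A row lasts 1/12 s, in which the tool goes at most 41.7 mm and 7.16 degrees, less where a joint would pass 70% of its speed; a pose out of reach is approached as far as the arm can. A call with a gripper value outside its range is refused whole. The fingers move at their own pace and stop on an object; the grip force is fixed at half the most. Time passes only in rows, so rows that repeat a pose let the fingers close, or fill a call up. It gives the time, the measured TCP pose, the force, the opening and the grip force at its end, in the units of the state.
- sense(): the state, without advancing time (a new reading comes with each control period).
- capture(name): name is "scene" or "top"; returns a dict with "pixels" (420x560x3 uint8, blue, green, red), "depth" (420x560 float32, m along the optical axis (not along the pixel's ray), 0 where there is no reading), "fx", "fy", "cx", "cy" (pixels), "k1" (the pictures are not rectified: a ray, as slopes to the right and down, at radius r is drawn at 1 + k1 r^2 times it, then the intrinsics apply), "R" (3x3) and "t" (3): a world point X has camera coordinates R X + t. Camera axes: x right, y down, z forward; pixel columns grow to the right and rows downward; lengths in m; the calibration is good to about 2 mm. A picture is of the moment at which its call begins.
- finish_job(): hands the job in; it is judged then, once.
Trained networks look in the newest picture that a camera, given by its name, has taken for a name from the list of things; names that differ only in an ending like _2 or _b are one class to them, and where a whole thing is asked for, a point or a joint stands for the part that bears it (a point fixed in the world has none). Each returns a list of dicts, best first, with "conf" (0 to 1); they miss things now and then, are a little off and sometimes report something else, mostly with a low value. They report only what shows in the picture. A call takes as long as a camera call. They do not tell look-alikes from the thing itself.
- spot_in(thing, camera): "point" ([x, y, z] in m, in world coordinates, good to about 4 mm: the middle of the surface that is visible of it).
- tip_of(thing, camera): "point" ([x, y, z] in m, in world coordinates, good to about 4 mm: a listed point, or the origin of a listed thing).
The state is a dict: "time_s": time; "joints": joint angles; "joint_velocities": joint speeds; "effort": joint torques, N m; "tcp_pos": TCP position; "ee_rot": TCP orientation; "wrist_force": force on the tool from outside, world axes, zero at the start; "moment": the same for the moment, N m; "gripper_width": opening from 0.0 (shut) to 1.0 (fully open); "gripper_force": force on a finger pad.
Only numpy, scipy, OpenCV 4.12 (cv2) and the standard library are available. Lean on these libraries where they do the work, as an engineer would, in place of code of your own. Each camera call takes 0.05 s, during which the arm holds its last target. There are 200 camera calls.

## Working session

There is one attempt and no reset: what is moved stays moved. The work goes in short steps, Python scripts to look and compute and a tool call to move; the robot and the scene stay as the last step left them, time stands still between calls to the robot, and variables do not carry over. Pictures are saved under pics/ and viewed, at most 10 in all, crops included, and the job is handed in when it is done.

Besides the shell and the picture viewer there is one more tool, called after "Emit:" as name([rows], argument=value, ...), one row to a line, values as JSON. servo_tool: Moves the arm, as the interface text tells. Its arguments: {"type":"object","properties":{"slide":{"type":"array"},"spin":{"type":"array"},"grip":{"type":"array"}},"required":["slide","spin","grip"]}

```bash
mkdir -p pics; cat > h.py <<'E'
import numpy as np, cv2
from station import *
def ray(c,u,v):
    xd=np.array([(u-c["cx"])/c["fx"],(v-c["cy"])/c["fy"]]); x=xd.copy()
    for _ in range(20): x=xd/(1+c["k1"]*(x@x))
    return np.array([x[0],x[1],1.0])
def at_z(c,u,v,z):
    R=np.array(c["R"]);t=np.array(c["t"]); o=-R.T@t; d=R.T@ray(c,u,v); return o+d*(z-o[2])/d[2]
def at_d(c,u,v):
    R=np.array(c["R"]);t=np.array(c["t"]); return R.T@(ray(c,u,v)*c["depth"][int(v),int(u)]-t)
def proj(c,X):
    p=np.array(c["R"])@X+np.array(c["t"]); x=p[:2]/p[2]; x=x*(1+c["k1"]*(x@x)); return np.round([x[0]*c["fx"]+c["cx"],x[1]*c["fy"]+c["cy"]],1)
E
python3 - <<'E'
from h import *
np.set_printoptions(precision=4,suppress=True)
for n in("scene","top"):
    c=capture(n); cv2.imwrite(f"pics/{n}0.png",c["pixels"]); np.save(f"{n}0.npy",c,allow_pickle=True)
    print(n,c["fx"],c["k1"],-np.array(c["R"]).T@c["t"])
    for th in("locker","lock_left_mouth","lock_right_mouth","battery","tea_light","key_stand","key"):
        for f in(spot_in,tip_of):
            print(th,f.__name__,[(np.round(d["point"],4).tolist(),round(d["conf"],2),proj(c,np.array(d["point"])).tolist()) for d in f(th,n)[:4]])
s=sense();print({k:np.round(v,3).tolist() for k,v in s.items()}, finger_overhang)
E
```

```text
scene 417.6434323371641 -0.021668758230378372 [0.1979 0.8102 0.7533]
locker call [([0.5517, 0.0932, 0.0705], 0.68, [286.4, 242.3]), ([0.5493, -0.0464, 0.0712], 0.16, [309.9, 212.9])]
locker call [([0.5722, 0.0324, -0.0008], 0.82, [289.4, 247.1])]
lock_left_mouth call [([0.5559, 0.091, 0.0712], 0.71, [285.3, 241.1])]
lock_left_mouth call [([0.5473, -0.0428, 0.0734], 0.72, [310.1, 213.2]), ([0.5293, 0.1048, 0.0755], 0.65, [292.4, 246.2]), ([0.4323, 0.3138, 0.0003], 0.31, [289.8, 344.4])]
lock_right_mouth call [([0.5573, 0.0938, 0.0686], 0.85, [284.2, 242.4])]
lock_right_mouth call [([0.5507, -0.0446, 0.0755], 0.55, [309.2, 211.9])]
battery call [([0.625, -0.0262, 0.0809], 0.5, [282.0, 206.5])]
battery call [([0.6315, -0.0346, 0.0728], 0.53, [281.3, 206.7]), ([0.4343, -0.2916, -0.0001], 0.33, [373.4, 200.0])]
tea_light call [([0.6053, 0.1106, 0.0786], 0.55, [264.2, 237.6])]
tea_light call [([0.6091, 0.1106, 0.0699], 0.73, [263.0, 239.8])]
key_stand call [([0.4214, 0.3317, 0.0428], 0.83, [291.0, 340.2])]
key_stand call [([0.431, 0.3114, 0.0025], 0.7, [290.9, 343.2])]
key call [([0.4338, 
[... 1269 characters left out ...]
, ([0.5758, 0.0317, 0.0026], 0.41, [270.7, 221.6])]
key call [([0.4327, 0.3003, 0.047], 0.54, [177.5, 269.0]), ([0.4341, 0.309, 0.0825], 0.39, [171.1, 267.8])]
key call [([0.4352, 0.3124, 0.0426], 0.58, [173.9, 268.2]), ([0.526, 0.3004, 0.0309], 0.56, [179.9, 237.7])]
{'time_s': 1.5, 'joints': [91.364, 22.044, 0.455, -0.001, -68.413, -14.817], 'joint_velocities': [-0.053, -0.003, 0.057, 0.125, 0.088, -0.01], 'effort': [-0.0, -39.046, 18.762, 4.224, 0.015, -0.0], 'tcp_pos': [0.145, 0.608, 0.215], 'ee_rot': [[0.973, -0.233, -0.0], [-0.233, -0.973, -0.0], [-0.0, 0.0, -1.0]], 'wrist_force': [-0.681, -0.576, 0.42], 'moment': [0.001, 0.025, 0.012], 'gripper_force': 0.0, 'gripper_width': 1.0} 0.025
```

View pics/scene0.png

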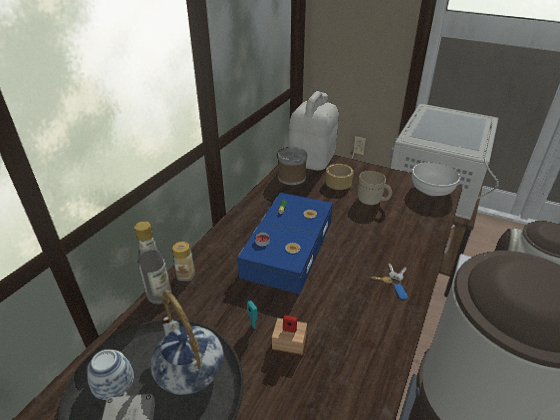

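View pics/top0.png

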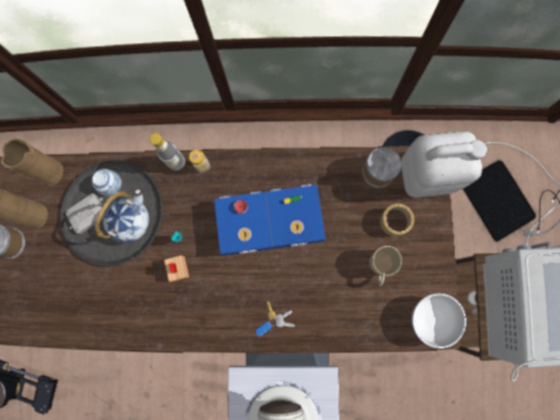

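The scene view shows two key-shaped things: red in the wooden stand at (290,325), top view (173,268), and teal at (252,313), top view (177,237). The red one in the stand is meant. The battery is green and yellow on the right half, at scene (282,207) and top (291,200), and the tea light is on the left half. So the right lock is the one to open, at scene (310,213) and top (297,227). I'll confirm with an enlarged crop.

```bash
python3 - <<'E'
from h import *
np.set_printoptions(precision=4,suppress=True)
s=np.load("scene0.npy",allow_pickle=True).item();t=np.load("top0.npy",allow_pickle=True).item()
def crop(c,u,v,w,h,k): return cv2.resize(c["pixels"][v:v+h,u:u+w],None,fx=k,fy=k,interpolation=cv2.INTER_CUBIC)
a=np.hstack([crop(s,240,295,80,60,5),crop(t,150,225,80,60,5)])
b=np.hstack([crop(s,270,195,80,60,5),crop(t,265,185,80,60,5)])
cv2.imwrite("pics/crop1.png",np.vstack([a,b]))
# red mask points
def mask(c,name,box):
    hsv=cv2.cvtColor(c["pixels"],cv2.COLOR_BGR2HSV);u0,v0,u1,v1=box
    m=((hsv[...,0]<8)|(hsv[...,0]>172))&(hsv[...,1]>150)&(hsv[...,2]>60)
    v,u=np.nonzero(m[v0:v1,u0:u1]);v+=v0;u+=u0
    P=np.array([at_d(c,a,b) for a,b in zip(u,v) if c["depth"][b,a]>0]); print(name,len(P),u.mean(),v.mean(),u.min(),u.max(),v.min(),v.max(),"med",np.median(P,0),"min",P.min(0),"max",P.max(0))
    return P
for c,n,bx in((s,"scene",(270,305,310,345)),(t,"top",(155,255,195,285))):
    P=mask(c,n,bx)
    Q=P[P[:,2]>np.percentile(P[:,2],97)-.006]; print("top part",len(Q),Q.mean(0), Q.min(0),Q.max(0))
# locker outline in top: blue
hsv=cv2.cvtColor(t["pixels"],cv2.COLOR_BGR2HSV)
m=((hsv[...,0]>105)&(hsv[...,0]<125)&(hsv[...,1]>150)).astype(np.uint8); m[:, :205]=0;m[:,335:]=0;m[:175]=0;m[265:]=0
P=[]
for v,u in zip(*np.nonzero(m)):
    if t["depth"][v,u]>0:
        p=at_d(t,u,v)
        if .055<p[2]<.085:P.append(p)
P=np.array(P);print("lid z",np.median(P[:,2]));r=cv2.minAreaRect((P[:,:2]*1000).astype(np.float32));print(r)
# wood stand top
for c,n,(u0,v0,u1,v1) in((s,"scene",(265,310,315,360)),(t,"top",(155,250,200,290))):
    hsv=cv2.cvtColor(c["pixels"],cv2.COLOR_BGR2HSV);Q=[]
    for v in range(v0,v1):
        for u in range(u0,u1):
            if c["depth"][v,u]>0:
                p=at_d(c,u,v)
                if .037<p[2]<.055:Q.append(p)
    Q=np.array(Q);print(n,len(Q),np.median(Q[:,2]),cv2.minAreaRect((Q[:,:2]*1000).astype(np.float32)))
E
```

```text
scene 206 289.5144230769231 323.25 283 296 315 332 med [0.4335 0.3158 0.0698] min [ 0.4208  0.2388 -0.0035] max [0.4797 0.3217 0.0836]
top part 83 [0.434  0.3136 0.0809] [0.4208 0.3041 0.077 ] [0.449  0.3211 0.0836]
top 61 172.55737704918033 267.37704918032784 169 176 263 272 med [0.4363 0.3059 0.0798] min [0.4223 0.301  0.0532] max [0.4485 0.316  0.0865]
top part 32 [0.4355 0.3083 0.0826] [0.4223 0.301  0.0798] [0.4478 0.316  0.0865]
lid z 0.06994960110493335
((572.8343505859375, 34.22810363769531), (158.75885009765625, 299.1970520019531), 7.234912872314453)
scene 554 0.04407113971607225 ((435.2280578613281, 311.6225280761719), (64.59913635253906, 53.085105895996094), 14.420441627502441)
top 333 0.04430948419474589 ((435.3292236328125, 309.347900390625), (64.88614654541016, 52.44786071777344), 14.182645797729492)
```

View pics/crop1.png

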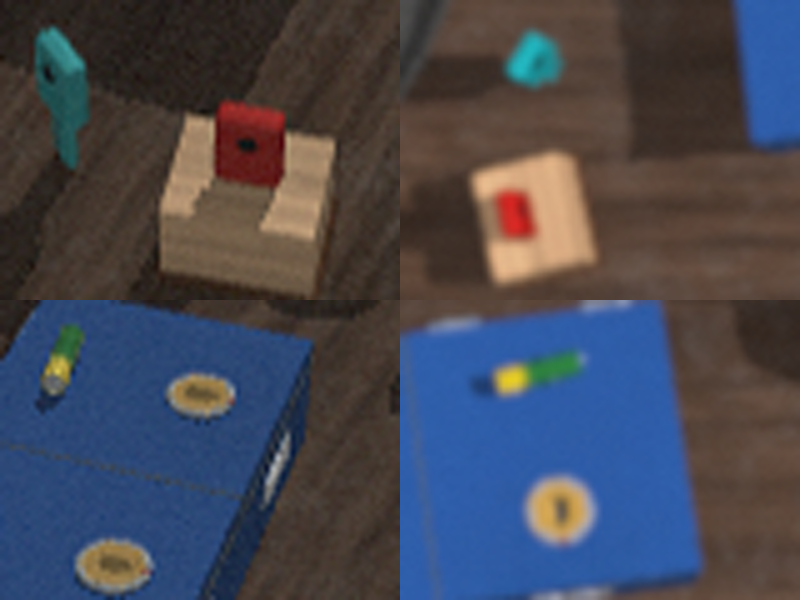

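The crop confirms it: the red key sits in the wooden stand, the teal look-alike stands free beside it, and the battery lies behind the right lock, whose keyway runs along the locker's x. From both views:

| Item | x (m) | y (m) | Yaw | Height |
|---|---|---|---|---|
| Key | 0.435 | 0.310 | 14.3° | head top about 0.083 m |
| Right lock | 0.5475 | -0.0446 | 7.2° | – |

Next I move above the key.

Emit:
servo_tool([
  [0.034,0.021,0],
  [0.068,0.042,0],
  [0.102,0.064,0],
  [0.136,0.086,0],
  [0.17,0.107,0],
], spin=[0,-4,-8,-12,-14], grip=[0.3,0.3,0.3,0.3,0.3])

```text
time_s: 1.92
tcp_pos: [0.2867, 0.4627, 0.2157]
ee_rot: [[1.0, 0.013, 0.0], [0.013, -1.0, 0.0], [0.0, -0.0, -1.0]]
wrist_force: [0.4, 0.2, 0.6]
gripper_width: 0.737
gripper_force: 0.0
```

```bash
cat >> h.py <<'E'
def go(target,yaw):
    s=sense();R=np.array(s["ee_rot"]);p=np.array(s["tcp_pos"])
    y=np.degrees(np.arctan2(R[1,0],R[0,0]))
    print("t",s["time_s"],"tcp",p.round(4),"yaw",y.round(2),"j",np.round(s["joints"],1),"F",np.round(s["wrist_force"],1),"M",np.round(s["moment"],2),"w",round(s["gripper_width"]*87,1),"gf",np.round(s["gripper_force"],1),"tilt",R[:2,2].round(4))
    print("slide",(R.T@(np.array(target)-p)).round(4),"spin",round(-(yaw-y),2))
E
python3 -c "
from h import *
go([.4352,.3105,.12],14.3)"
```

```text
t 1.9167 tcp [0.2867 0.4627 0.2157] yaw 0.76 j [ 75.3  14.2 -11.    0.  -64.9  15.5] F [0.4 0.2 0.6] M [ 0.01 -0.13  0.03] w 64.1 gf 0.0 tilt [0.0002 0.0003]
slide [0.1465 0.1541 0.0956] spin -13.54
```

Emit:
servo_tool([
  [0.028,0.03,0],
  [0.056,0.06,0],
  [0.084,0.09,0],
  [0.112,0.12,0],
  [0.14,0.148,0.01],
], spin=[-3,-6,-9,-12,-13.5], grip=[0.3,0.3,0.3,0.3,0.3])

```text
time_s: 2.33
tcp_pos: [0.4292, 0.3167, 0.2077]
ee_rot: [[0.969, 0.245, 0.004], [0.245, -0.969, 0.004], [0.004, -0.003, -1.0]]
wrist_force: [1.3, 0.6, 0.4]
gripper_width: 0.699
gripper_force: 0.0
```

```bash
python3 -c "
from h import *
go([.4352,.3105,.12],14.3)"
```

```text
t 2.3333 tcp [0.4292 0.3167 0.2077] yaw 14.21 j [ 53.9  13.3 -13.3   0.1 -63.1  50.3] F [1.3 0.6 0.4] M [ 0.06 -0.16  0.04] w 60.8 gf 0.0 tilt [0.0037 0.0036]
slide [0.0039 0.0077 0.0877] spin -0.09
```

Emit:
servo_tool([
  [0.002,0.004,0.03],
  [0.004,0.0075,0.06],
  [0.004,0.0075,0.088],
  [0.004,0.0075,0.088],
  [0.004,0.0075,0.088],
], spin=[0,0,0,0,0], grip=[0.4,0.4,0.4,0.4,0.4])

```text
time_s: 2.75
tcp_pos: [0.4328, 0.3106, 0.1168]
ee_rot: [[0.97, 0.243, -0.001], [0.243, -0.97, -0.003], [-0.002, 0.002, -1.0]]
wrist_force: [0.8, 0.1, 0.3]
gripper_width: 0.607
gripper_force: 0.0
```

```bash
python3 -c "
from h import *
go([.4352,.3105,.074],14.3)
c=capture('scene');np.save('scene1.npy',c,allow_pickle=True)
cv2.imwrite('pics/s1.png',cv2.resize(c['pixels'][275:375,230:350],None,fx=6,fy=6,interpolation=cv2.INTER_CUBIC))"
```

```text
t 2.75 tcp [0.4328 0.3106 0.1168] yaw 14.05 j [ 53.1  18.7 -20.3   0.  -51.2  50.9] F [0.8 0.1 0.3] M [-0.01 -0.09 -0.02] w 52.8 gf 0.0 tilt [-0.0014 -0.0026]
slide [0.0024 0.0006 0.0428] spin -0.25
```

View pics/s1.png

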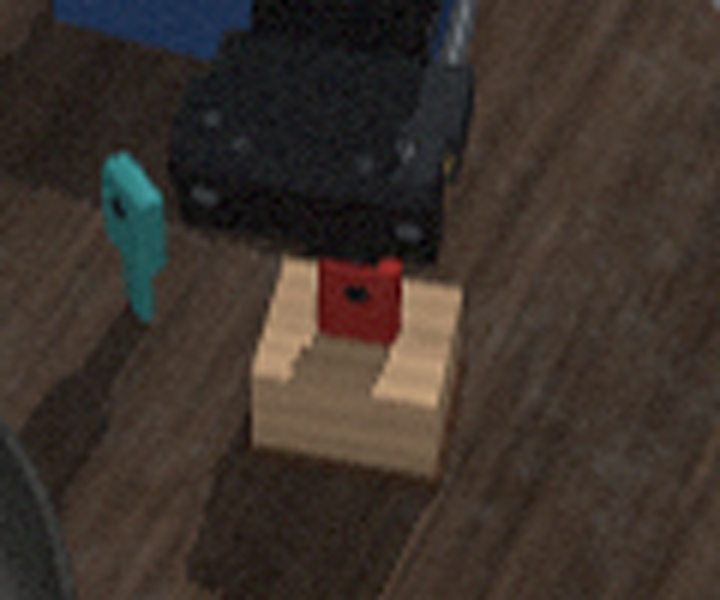

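The gripper hangs centred over the red key (crop 360,300) and is clear of the teal one. Now I descend and grip.

Emit:
servo_tool([
  [0.001,0,0.015],
  [0.002,0.0005,0.03],
  [0.002,0.0005,0.042],
  [0.002,0.0005,0.042],
  [0.002,0.0005,0.042],
], spin=[0,0,0,0,0], grip=[0.6,0.6,0.6,0.6,0.6])

```text
time_s: 3.22
tcp_pos: [0.4357, 0.3125, 0.0771]
ee_rot: [[0.97, 0.244, 0.002], [0.244, -0.97, 0.002], [0.002, -0.001, -1.0]]
wrist_force: [0.4, 0.0, 1.1]
gripper_width: 0.411
gripper_force: 0.0
```

Emit:
servo_tool([
  [0,0,0],
  [0,0,0],
  [0,0,0],
  [0,0,0],
  [0,0,0],
], spin=[0,0,0,0,0], grip=[0.8,0.8,0.9,1,1])

```text
time_s: 3.63
tcp_pos: [0.4352, 0.3113, 0.0761]
ee_rot: [[0.97, 0.243, 0.001], [0.243, -0.97, 0.0], [0.001, -0.0, -1.0]]
wrist_force: [0.2, -2.8, 5.2]
gripper_width: 0.111
gripper_force: 6.0
```

Emit:
servo_tool([
  [0,0,0],
  [0,0,0],
  [0,0,0],
  [0,0,0],
  [0,0,0],
], spin=[0,0,0,0,0], grip=[1,1,1,1,1])

```text
time_s: 4.05
tcp_pos: [0.4356, 0.3108, 0.0768]
ee_rot: [[0.97, 0.243, 0.001], [0.243, -0.97, -0.001], [0.001, 0.001, -1.0]]
wrist_force: [0.0, -3.0, 7.7]
gripper_width: 0.007
gripper_force: 3.8
```

```bash
python3 -c "
from h import *
go([.4352,.3105,.16],14.3)"
```

```text
t 4.05 tcp [0.4356 0.3108 0.0768] yaw 14.08 j [ 52.9  21.7 -22.7   0.1 -45.6  51.1] F [ 0.  -3.   7.7] M [-1.05 -0.09 -0.03] w 0.6 gf 3.8 tilt [ 0.0012 -0.0008]
slide [-0.0004  0.0002 -0.0832] spin -0.22
```

```bash
python3 -c "
from h import *
c=capture('scene');np.save('scene2.npy',c,allow_pickle=True)
t=capture('top')
a=cv2.resize(c['pixels'][275:375,230:330],None,fx=5,fy=5,interpolation=cv2.INTER_CUBIC)
b=cv2.resize(t['pixels'][235:305,150:192],None,fx=500/70,fy=500/70,interpolation=cv2.INTER_CUBIC)
cv2.imwrite('pics/s2.png',np.hstack([a,b]))
go([.4352,.3105,.16],14.3)"
```

```text
t 4.15 tcp [0.4357 0.3108 0.0768] yaw 14.08 j [ 52.9  21.7 -22.7   0.1 -45.6  51.1] F [-0.2 -2.9  8.3] M [-1.05 -0.09 -0.03] w 0.3 gf 3.8 tilt [ 0.0012 -0.0008]
slide [-0.0004  0.0002 -0.0832] spin -0.22
```

View pics/s2.png

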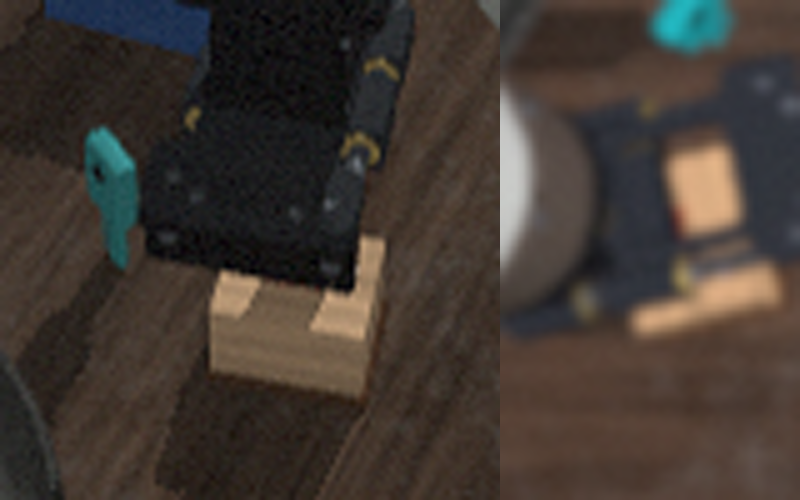

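```bash
python3 - <<'E'
from h import *
np.set_printoptions(precision=3,suppress=True)
for n in("scene","top"):
    c=capture(n)
    hsv=cv2.cvtColor(c["pixels"],cv2.COLOR_BGR2HSV)
    m=((hsv[...,0]<10)|(hsv[...,0]>170))&(hsv[...,1]>130)&(hsv[...,2]>40)
    pr=proj(c,np.array([.4356,.3108,.07])); print(n,"tcp px",pr)
    for v,u in zip(*np.nonzero(m)):
        if abs(u-pr[0])<25 and abs(v-pr[1])<25: print(u,v,at_d(c,u,v),c["pixels"][v,u])
    # cloud near the TCP
    if 1:
        P=[]
        for v in range(int(pr[1])-25,int(pr[1])+26):
            for u in range(int(pr[0])-25,int(pr[0])+26):
                if c["depth"][v,u]>0:P.append(at_d(c,u,v))
        P=np.array(P);R=np.array(sense()["ee_rot"]);L=(P-np.array(sense()["tcp_pos"]))@R
        for z0 in np.arange(-.10,.03,.01):
            q=L[(L[:,2]>z0)&(L[:,2]<=z0+.01)&(abs(L[:,0])<.06)&(abs(L[:,1])<.11)]
            if len(q)>2:print("toolz %.2f"%z0,len(q),"x",np.percentile(q[:,0],[2,50,98]),"y",np.percentile(q[:,1],[2,50,98]))
E
```

```text
scene tcp px [289.4 321.5]
293 332 [0.391 0.39  0.155] [21 26 53]
305 345 [0.401 0.305 0.007] [30 40 62]
toolz -0.10 132 x [-0.038 -0.028  0.038] y [-0.094 -0.038 -0.02 ]
toolz -0.09 154 x [-0.037 -0.008  0.033] y [-0.09  -0.089 -0.027]
toolz -0.08 45 x [-0.036 -0.003  0.026] y [-0.09  -0.089 -0.081]
toolz 0.02 14 x [-0.031 -0.016  0.022] y [-0.026 -0.022 -0.009]
top tcp px [171.7 267.6]
toolz -0.10 161 x [-0.037 -0.027  0.036] y [-0.043  0.026  0.059]
toolz -0.09 30 x [-0.038 -0.025  0.027] y [-0.025  0.032  0.066]
toolz 0.02 30 x [-0.031  0.005  0.028] y [-0.001  0.012  0.025]
```

Emit:
servo_tool([
  [0,0,-0.015],
  [0,0,-0.03],
  [0,0,-0.05],
  [0,0,-0.07],
  [0,0,-0.09],
], spin=[0,0,0,0,0], grip=[1,1,1,1,1])

```text
time_s: 4.67
tcp_pos: [0.4348, 0.3111, 0.1662]
ee_rot: [[0.97, 0.243, -0.0], [0.243, -0.97, -0.0], [-0.0, 0.0, -1.0]]
wrist_force: [0.6, 1.0, -0.4]
gripper_width: 0.003
gripper_force: 0.0
```

```bash
python3 -c "
from h import *
c=capture('scene');np.save('scene3.npy',c,allow_pickle=True)
t=capture('top');np.save('top3.npy',t,allow_pickle=True)
a=cv2.resize(c['pixels'][255:375,230:330],None,fx=5,fy=5,interpolation=cv2.INTER_CUBIC)
b=cv2.resize(t['pixels'][235:305,150:185],None,fx=600/70,fy=600/70,interpolation=cv2.INTER_CUBIC)
cv2.imwrite('pics/s3.png',np.hstack([a,b]))
go([.4352,.3105,.16],14.3)"
```

```text
t 4.7667 tcp [0.4366 0.313  0.169 ] yaw 14.08 j [ 53.   15.6 -16.2   0.1 -57.8  51.1] F [-0.3  0.6  0. ] M [ 0.03 -0.04 -0.01] w 0.4 gf 0.0 tilt [0.0054 0.0056]
slide [-0.0021  0.0021  0.009 ] spin -0.22
```

View pics/s3.png

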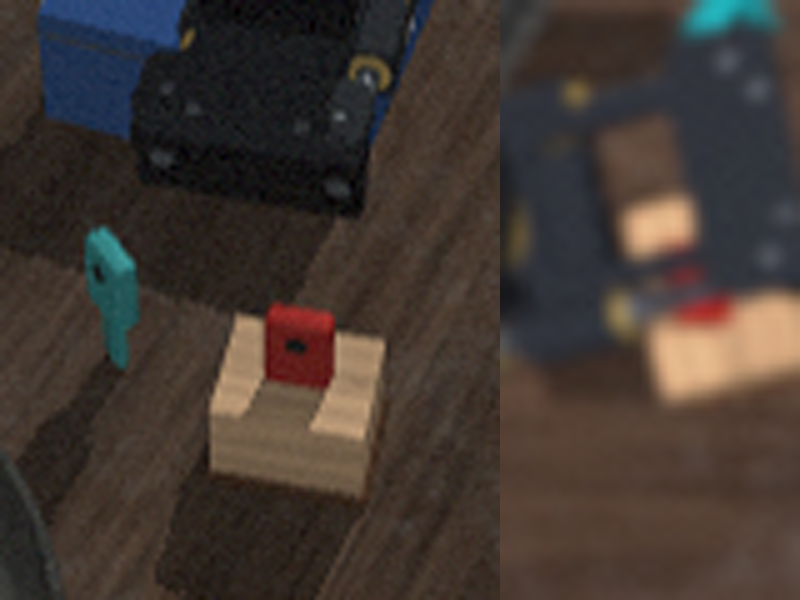

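```bash
python3 - <<'E'
from h import *
np.set_printoptions(precision=3,suppress=True)
s=sense();R=np.array(s["ee_rot"]);p=np.array(s["tcp_pos"])
for n in("scene3","top3"):
    c=np.load(n+".npy",allow_pickle=True).item()
    pr=proj(c,p);print(n,"tcp px",pr,"tip",proj(c,p-[0,0,.025]))
    P=[]
    for v in range(max(0,int(pr[1])-90),min(420,int(pr[1])+60)):
        for u in range(int(pr[0])-80,int(pr[0])+80):
            if c["depth"][v,u]>0:P.append(at_d(c,u,v))
    L=(np.array(P)-p)@R
    for z0 in np.arange(-.20,.04,.01):
        q=L[(L[:,2]>z0)&(L[:,2]<=z0+.01)&(abs(L[:,0])<.07)&(abs(L[:,1])<.13)]
        if len(q)>1:print("toolz %.2f"%z0,len(q),"x",np.percentile(q[:,0],[2,50,98]),"y hist[-.12:.12:.02]",np.histogram(q[:,1],np.arange(-.12,.121,.02))[0])
# is the key still where it was? 
for n in("scene0","scene3"):
    c=np.load(n+".npy",allow_pickle=True).item();hsv=cv2.cvtColor(c["pixels"],cv2.COLOR_BGR2HSV)
    m=((hsv[...,0]<8)|(hsv[...,0]>172))&(hsv[...,1]>150)&(hsv[...,2]>60);m[:,:275]=0;m[:,305:]=0;m[:305]=0;m[345:]=0
    v,u=np.nonzero(m);print(n,len(u),u.mean(),v.mean())
    P=np.array([at_d(c,a,b) for a,b in zip(u,v) if c["depth"][b,a]>0]);print(np.percentile(P,[3,50,97],axis=0))
E
```

```text
scene3 tcp px [289.  288.1] tip [288.9 297.1]
toolz -0.20 58 x [-0.028 -0.006  0.017] y hist[-.12:.12:.02] [ 0  0  0  1 54  3  0  0  0  0  0  0]
toolz -0.19 356 x [-0.037 -0.008  0.033] y hist[-.12:.12:.02] [  0   0   0   2 261  82  11   0   0   0   0   0]
toolz -0.18 576 x [-0.038 -0.004  0.035] y hist[-.12:.12:.02] [  0   0   0 291 254  30   1   0   0   0   0   0]
toolz -0.17 226 x [-0.038 -0.006  0.032] y hist[-.12:.12:.02] [  0   0   0 193  18  13   2   0   0   0   0   0]
toolz -0.16 150 x [-0.023 -0.002  0.02 ] y hist[-.12:.12:.02] [  0   0   0 137  10   3   0   0   0   0   0   0]
toolz -0.15 141 x [-0.024 -0.003  0.019] y hist[-.12:.12:.02] [  0   0   0 137   3   1   0   0   0   0   0   0]
toolz -0.14 133 x [-0.023 -0.004  0.02 ] y hist[-.12:.12:.02] [  0   0   0 130   3   0   0   0   0   0   0   0]
toolz -0.13 181 x [-0.026 -0.009  0.022] y hist[-.12:.12:.02] [  0   0   0 141  23  17   0   0   0   0   0   0]
toolz -0.12 1113 x [-0.038 -0.005  0.033] y hist[-.12:.12:.02] [  0 482 354 189  12  13   4   0   0  37  22   0]
toolz -0.11 198 x [-0.039 -0.011  0.034] y hist[-.12:.12:.
[... 1019 characters left out ...]
 [-0.037 -0.009  0.035] y hist[-.12:.12:.02] [ 0  5 13  0  0  1 20 50 22 57 89  0]
toolz -0.11 199 x [-0.037 -0.016  0.037] y hist[-.12:.12:.02] [  0   2   1   0  15  22  45 107   0   0   7   0]
toolz -0.10 168 x [-0.037 -0.029  0.034] y hist[-.12:.12:.02] [ 0  3 11 22  8 21 13 56 32  1  1  0]
toolz -0.09 33 x [-0.038 -0.032  0.027] y hist[-.12:.12:.02] [ 0  1  2  0  3  4  1 20  0  0  2  0]
toolz -0.08 2 x [-0.01   0.002  0.014] y hist[-.12:.12:.02] [0 0 0 0 0 0 0 2 0 0 0 0]
scene0 208 289.5144230769231 323.25
[[ 0.421  0.245 -0.001]
 [ 0.434  0.316  0.07 ]
 [ 0.463  0.321  0.083]]
scene3 199 289.4824120603015 323.63316582914575
[[0.421 0.294 0.039]
 [0.433 0.317 0.072]
 [0.45  0.322 0.083]]
```

After the lift, the red key still stands in the stand, at crop (300,345). The fingers closed above it. The cloud puts the hand's body edge about 25 mm higher than the TCP reading implies. The shut fingers also rested on the key top (0.083) while the TCP read 0.077. So the true fingertips sit roughly 25–30 mm further back than stated. I'll go lower in small steps and watch the force.

Emit:
servo_tool([
  [0,0,0.02],
  [0,0,0.04],
  [0,0,0.055],
  [0,0,0.055],
  [0,0,0.055],
], spin=[0,0,0,0,0], grip=[0.5,0.5,0.5,0.5,0.5])

```text
time_s: 5.18
tcp_pos: [0.4345, 0.3107, 0.1094]
ee_rot: [[0.97, 0.243, -0.002], [0.243, -0.97, -0.002], [-0.002, 0.002, -1.0]]
wrist_force: [-0.1, 0.3, -0.2]
gripper_width: 0.295
gripper_force: 0.0
```

Emit:
servo_tool([
  [0,0,0],
  [0,0,0],
  [0,0,0.01],
  [0,0,0.02],
  [0,0,0.03],
], spin=[0,0,0,0,0], grip=[0.5,0.5,0.5,0.5,0.5])

```text
time_s: 5.6
tcp_pos: [0.4349, 0.3112, 0.0797]
ee_rot: [[0.97, 0.242, 0.0], [0.242, -0.97, 0.001], [0.0, -0.0, -1.0]]
wrist_force: [1.1, -0.9, -0.1]
gripper_width: 0.494
gripper_force: 0.0
```

```bash
python3 -c "
from h import *
go([.4352,.3105,.055],14.3)"
```

```text
t 5.6 tcp [0.4349 0.3112 0.0797] yaw 14.03 j [ 53.   21.5 -22.5  -0.  -46.   51.1] F [ 1.1 -0.9 -0.1] M [-0.06 -0.01  0.04] w 43.0 gf 0.0 tilt [0.0001 0.0005]
slide [0.0002 0.0008 0.0247] spin -0.27
```

Emit:
servo_tool([
  [0,0,0.006],
  [0,0,0.012],
  [0,0,0.018],
  [0,0,0.018],
  [0,0,0.018],
], spin=[0,0,0,0,0], grip=[0.5,0.5,0.5,0.5,0.5])

```text
time_s: 6.02
tcp_pos: [0.4349, 0.3111, 0.062]
ee_rot: [[0.97, 0.243, -0.0], [0.243, -0.97, -0.001], [-0.001, 0.001, -1.0]]
wrist_force: [0.4, 0.6, 0.2]
gripper_width: 0.502
gripper_force: 0.0
```

Emit:
servo_tool([
  [0,0,0.003],
  [0,0,0.005],
  [0,0,0.007],
  [0,0,0.007],
  [0,0,0.007],
], spin=[0,0,0,0,0], grip=[0.5,0.5,0.5,0.5,0.5])

```text
time_s: 6.43
tcp_pos: [0.435, 0.3112, 0.0554]
ee_rot: [[0.97, 0.243, -0.0], [0.243, -0.97, -0.0], [-0.0, 0.0, -1.0]]
wrist_force: [0.4, 0.1, -0.1]
gripper_width: 0.5
gripper_force: 0.0
```

No contact, which fits. I go 3 mm further, then close.

Emit:
servo_tool([
  [0,0,0.003],
  [0,0,0.003],
  [0,0,0.003],
  [0,0,0.003],
  [0,0,0.003],
], spin=[0,0,0,0,0], grip=[0.7,0.75,0.8,1,1])

```text
time_s: 6.85
tcp_pos: [0.435, 0.3113, 0.0525]
ee_rot: [[0.97, 0.243, 0.0], [0.243, -0.97, 0.0], [0.0, -0.0, -1.0]]
wrist_force: [0.2, 0.3, 0.1]
gripper_width: 0.209
gripper_force: 0.0
```

Emit:
servo_tool([
  [0,0,0],
  [0,0,0],
  [0,0,0],
  [0,0,0],
  [0,0,0],
], spin=[0,0,0,0,0], grip=[1,1,1,1,1])

```text
time_s: 7.27
tcp_pos: [0.4349, 0.311, 0.0524]
ee_rot: [[0.97, 0.243, -0.0], [0.243, -0.97, -0.0], [-0.0, 0.0, -1.0]]
wrist_force: [0.5, -1.7, 1.0]
gripper_width: 0.134
gripper_force: 30.0
```

```bash
python3 -c "
from h import *
go([.4352,.3105,.18],14.3)"
```

```text
t 7.2667 tcp [0.4349 0.311  0.0524] yaw 14.05 j [ 53.   23.7 -24.1   0.  -42.3  51.1] F [ 0.5 -1.7  1. ] M [-0.37 -0.14 -0.03] w 11.6 gf 30.0 tilt [-0.0002 -0.0004]
slide [ 1.000e-04  6.000e-04 -1.276e-01] spin -0.25
```

Key gripped (11.6 mm, 30 N). I lift straight up.

Emit:
servo_tool([
  [0,0,-0.015],
  [0,0,-0.04],
  [0,0,-0.07],
  [0,0,-0.1],
  [0,0,-0.12],
], spin=[0,0,0,0,0], grip=[1,1,1,1,1])

```text
time_s: 7.68
tcp_pos: [0.4358, 0.3122, 0.1755]
ee_rot: [[0.97, 0.243, 0.003], [0.243, -0.97, 0.003], [0.004, -0.002, -1.0]]
wrist_force: [0.3, 0.3, -1.2]
gripper_width: 0.133
gripper_force: 30.0
```

Emit:
servo_tool([
  [0,0,0],
  [0,0,0],
  [0,0,0],
  [0,0,0],
  [0,0,0],
], spin=[0,0,0,0,0], grip=[1,1,1,1,1])

```text
time_s: 8.1
tcp_pos: [0.4344, 0.3107, 0.171]
ee_rot: [[0.97, 0.243, -0.002], [0.243, -0.97, -0.002], [-0.002, 0.002, -1.0]]
wrist_force: [0.9, -0.8, -0.8]
gripper_width: 0.136
gripper_force: 30.0
```

```bash
python3 -c "
from h import *
c=capture('scene');cv2.imwrite('pics/s4.png',cv2.resize(c['pixels'][255:375,230:350],None,fx=5,fy=5,interpolation=cv2.INTER_CUBIC))
go([.5475,-.0446,.172],7.2)"
```

```text
t 8.15 tcp [0.4346 0.3108 0.1712] yaw 14.04 j [ 53.   15.5 -16.   -0.  -58.7  51.1] F [ 0.3 -0.2  0.2] M [-0.03 -0.04  0.03] w 11.7 gf 30.0 tilt [-0.0017 -0.002 ]
slide [ 2.330e-02  3.722e-01 -3.000e-04] spin 6.84
```

View pics/s4.png

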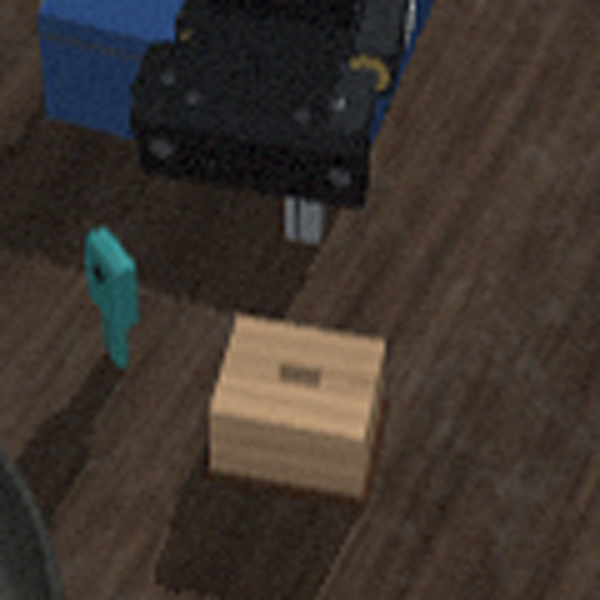

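The key is lifted with the blade hanging below the hand at crop (303,220), and the stand's slot is empty. I carry it to above the right lock.

Emit:
servo_tool([
  [0.002,0.036,0],
  [0.004,0.074,0],
  [0.007,0.112,0],
  [0.009,0.15,0],
  [0.012,0.188,0],
], spin=[0,1,2,3,3.4], grip=[1,1,1,1,1])

```text
time_s: 8.57
tcp_pos: [0.4921, 0.1301, 0.1719]
ee_rot: [[0.983, 0.185, -0.001], [0.185, -0.983, -0.001], [-0.001, 0.0, -1.0]]
wrist_force: [0.6, 0.0, -0.5]
gripper_width: 0.133
gripper_force: 30.0
```

```bash
python3 -c "
from h import *
c=np.load('scene3.npy',allow_pickle=True).item();print(at_z(c,290,330,.045))
go([.5475,-.0446,.160],7.2)"
```

```text
[0.43356759 0.31155504 0.045     ]
t 8.5667 tcp [0.4921 0.1301 0.1719] yaw 10.65 j [ 33.1  13.  -19.3  -0.  -57.7  67.6] F [ 0.6  0.  -0.5] M [ 0.04 -0.12  0.03] w 11.6 gf 30.0 tilt [-0.0011 -0.0007]
slide [0.0222 0.1819 0.0119] spin 3.45
```

Emit:
servo_tool([
  [0.005,0.036,0],
  [0.009,0.074,0],
  [0.013,0.112,0],
  [0.018,0.15,0],
  [0.022,0.18,0],
], spin=[0,1,2,3,3.4], grip=[1,1,1,1,1])

```text
time_s: 8.98
tcp_pos: [0.5473, -0.0436, 0.1717]
ee_rot: [[0.992, 0.124, -0.001], [0.124, -0.992, -0.001], [-0.001, 0.0, -1.0]]
wrist_force: [0.1, 0.6, 0.1]
gripper_width: 0.137
gripper_force: 30.0
```

Emit:
servo_tool([
  [0,0,0.01],
  [0,0,0.02],
  [0,0,0.03],
  [0,0,0.03],
  [0,0,0.03],
], spin=[0,0,0,0,0], grip=[1,1,1,1,1])

```text
time_s: 9.4
tcp_pos: [0.5463, -0.0401, 0.1413]
ee_rot: [[0.992, 0.128, -0.003], [0.128, -0.992, -0.001], [-0.003, 0.0, -1.0]]
wrist_force: [0.7, 0.4, 0.1]
gripper_width: 0.136
gripper_force: 30.0
```

```bash
python3 - <<'E'
from h import *
np.set_printoptions(precision=4,suppress=True)
go([.5475,-.0446,.160],7.2)
c=capture('scene');np.save('scene5.npy',c,allow_pickle=True)
p=np.array(sense()['tcp_pos'])
print('expected blade tip px',proj(c,p-[0,0,.0414]),'shoulder',proj(c,p-[0,0,.0074]),'mouth',proj(c,np.array([.5475,-.0446,.073])))
u,v=proj(c,np.array([.5475,-.0446,.073]));u=int(u);v=int(v)
cv2.imwrite('pics/s5.png',cv2.resize(c['pixels'][v-50:v+25,u-50:u+50],None,fx=8,fy=8,interpolation=cv2.INTER_CUBIC));print('origin',u-50,v-50)
# brass-face centre before the arm came: both cameras
for n in('scene0','top0'):
    d=np.load(n+'.npy',allow_pickle=True).item();q=proj(d,np.array([.5475,-.0446,.073]));a,b=int(q[0]),int(q[1])
    hsv=cv2.cvtColor(d['pixels'],cv2.COLOR_BGR2HSV)
    m=(hsv[...,0]<30)&(hsv[...,1]>60)&(hsv[...,2]>80);vv,uu=np.nonzero(m[b-10:b+11,a-12:a+13])
    print(n,len(uu),at_z(d,(uu.min()+uu.max())/2+a-12,(vv.min()+vv.max())/2+b-10,.073),at_z(d,uu.mean()+a-12,vv.mean()+b-10,.073))
E
```

```text
t 9.4 tcp [ 0.5463 -0.0401  0.1413] yaw 7.35 j [ 12.8  18.5 -16.5  -0.  -55.2  84.6] F [0.7 0.4 0.1] M [ 0.   -0.05  0.04] w 11.8 gf 30.0 tilt [-0.0026 -0.0006]
slide [ 0.0006  0.0046 -0.0187] spin 0.15
expected blade tip px [310.2 205.6] shoulder [310.7 195.1] mouth [310.2 212.9]
origin 260 162
scene0 61 [ 0.5483 -0.0413  0.073 ] [ 0.5483 -0.0423  0.073 ]
top0 92 [ 0.5475 -0.0438  0.073 ] [ 0.5484 -0.0447  0.073 ]
```

View pics/s5.png

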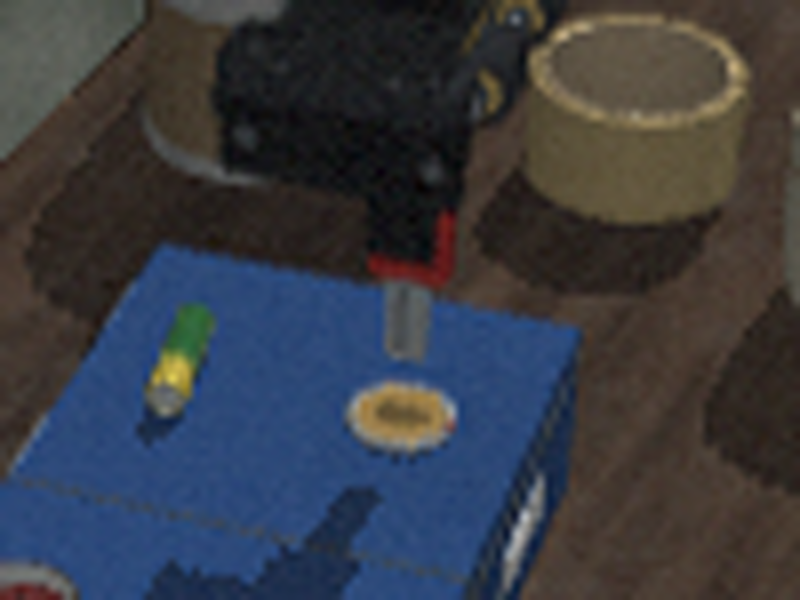

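The blade tip is at crop (407,358), right above the right lock's keyway at (402,412), and the battery lies behind it at (180,350). The positions agree with the measurement within about 1 mm. I align and enter.

Emit:
servo_tool([
  [0.001,0.0038,0],
  [0.001,0.0038,0.005],
  [0.001,0.0038,0.012],
  [0.001,0.0038,0.02],
  [0.001,0.0038,0.02],
], spin=[0.1,0.1,0.1,0.1,0.1], grip=[1,1,1,1,1])

```text
time_s: 9.87
tcp_pos: [0.5471, -0.0447, 0.1203]
ee_rot: [[0.992, 0.124, -0.004], [0.124, -0.992, -0.0], [-0.004, -0.0, -1.0]]
wrist_force: [0.7, -0.1, -0.4]
gripper_width: 0.135
gripper_force: 30.0
```

```bash
python3 -c "
from h import *
go([.5480,-.0438,.105],7.2)"
```

```text
t 9.8667 tcp [ 0.5471 -0.0447  0.1203] yaw 7.12 j [ 12.2  19.9 -17.7  -0.1 -52.6  84.9] F [ 0.7 -0.1 -0.4] M [-0.07  0.05  0.02] w 11.7 gf 30.0 tilt [-0.004  -0.0001]
slide [ 0.0011 -0.0008  0.0153] spin -0.08
```

Emit:
servo_tool([
  [0.001,-0.0005,0.003],
  [0.001,-0.0005,0.006],
  [0.001,-0.0005,0.009],
  [0.001,-0.0005,0.012],
  [0.001,-0.0005,0.014],
], spin=[0,0,0,0,0], grip=[1,1,1,1,1])

```text
time_s: 10.28
tcp_pos: [0.5494, -0.0441, 0.108]
ee_rot: [[0.992, 0.124, -0.0], [0.124, -0.992, -0.0], [-0.0, -0.0, -1.0]]
wrist_force: [-0.1, 0.2, -0.1]
gripper_width: 0.137
gripper_force: 30.0
```

```bash
python3 -c "
from h import *
go([.5480,-.0438,.0804],7.2)"
```

```text
t 10.2833 tcp [ 0.5494 -0.0441  0.108 ] yaw 7.14 j [ 12.3  20.8 -18.4  -0.  -50.8  84.9] F [-0.1  0.2 -0.1] M [-0.06 -0.01 -0.04] w 11.9 gf 30.0 tilt [-0.0004 -0.    ]
slide [-0.0014 -0.0005  0.0276] spin -0.06
```

Tip is about 6 mm into the keyway with no contact force. I push on.

Emit:
servo_tool([
  [-0.001,0,0.003],
  [-0.001,0,0.006],
  [-0.001,0,0.009],
  [-0.001,0,0.012],
  [-0.001,0,0.014],
], spin=[0,0,0,0,0], grip=[1,1,1,1,1])

```text
time_s: 10.7
tcp_pos: [0.5495, -0.0445, 0.096]
ee_rot: [[0.992, 0.125, 0.002], [0.125, -0.992, -0.001], [0.002, 0.001, -1.0]]
wrist_force: [-1.3, -2.1, 8.6]
gripper_width: 0.134
gripper_force: 30.0
```

```bash
python3 -c "
from h import *
go([.5480,-.0438,.0804],7.2)"
```

```text
t 10.7 tcp [ 0.5495 -0.0445  0.096 ] yaw 7.2 j [ 12.3  21.6 -19.3   0.1 -48.9  84.9] F [-1.3 -2.1  8.6] M [-0.4   0.44 -0.01] w 11.6 gf 30.0 tilt [ 0.0024 -0.0009]
slide [-0.0015 -0.0009  0.0156] spin 0.0
```

Emit:
servo_tool([
  [-0.0005,0,0.004],
  [-0.001,0,0.008],
  [-0.001,0,0.011],
  [-0.001,0,0.014],
  [-0.001,0,0.017],
], spin=[1,-1,1,-1,0], grip=[1,1,1,1,1])

```text
time_s: 11.12
tcp_pos: [0.5497, -0.0447, 0.0816]
ee_rot: [[0.992, 0.127, 0.005], [0.127, -0.992, -0.001], [0.005, 0.002, -1.0]]
wrist_force: [-5.3, -0.1, 18.4]
gripper_width: 0.137
gripper_force: 30.0
```

```bash
python3 -c "
from h import *
go([.5480,-.0438,.0804],7.2)"
```

```text
t 11.1167 tcp [ 0.5497 -0.0447  0.0816] yaw 7.32 j [ 12.3  22.6 -20.4   0.2 -46.8  84.9] F [-5.3 -0.1 18.4] M [-0.14  1.34 -0.03] w 11.9 gf 30.0 tilt [ 0.0053 -0.0014]
slide [-0.0016 -0.0011  0.0011] spin 0.12
```

Emit:
servo_tool([
  [-0.001,0,0.002],
  [-0.001,0.0005,0.003],
  [-0.001,0,0.004],
  [-0.001,0,0.005],
  [-0.001,0,0.005],
], spin=[1.5,-1.5,1.5,-1.5,0], grip=[1,1,1,1,1])

```text
time_s: 11.53
tcp_pos: [0.5498, -0.0448, 0.0798]
ee_rot: [[0.992, 0.129, 0.008], [0.129, -0.992, -0.002], [0.008, 0.003, -1.0]]
wrist_force: [-8.6, 0.7, 34.3]
gripper_width: 0.134
gripper_force: 30.0
```

```bash
python3 - <<'E'
from h import *
go([.5480,-.0438,.0804],7.2)
c=capture('scene');np.save('scene6.npy',c,allow_pickle=True)
cv2.imwrite('pics/s6.png',cv2.resize(c['pixels'][172:232,270:350],None,fx=10,fy=10,interpolation=cv2.INTER_CUBIC))
E
```

```text
t 11.5333 tcp [ 0.5498 -0.0448  0.0798] yaw 7.42 j [ 12.3  22.7 -20.6   0.3 -46.3  84.9] F [-8.6  0.7 34.3] M [0.28 2.73 0.05] w 11.6 gf 30.0 tilt [ 0.0082 -0.0019]
slide [-0.0017 -0.0012 -0.0006] spin 0.22
```

View pics/s6.png

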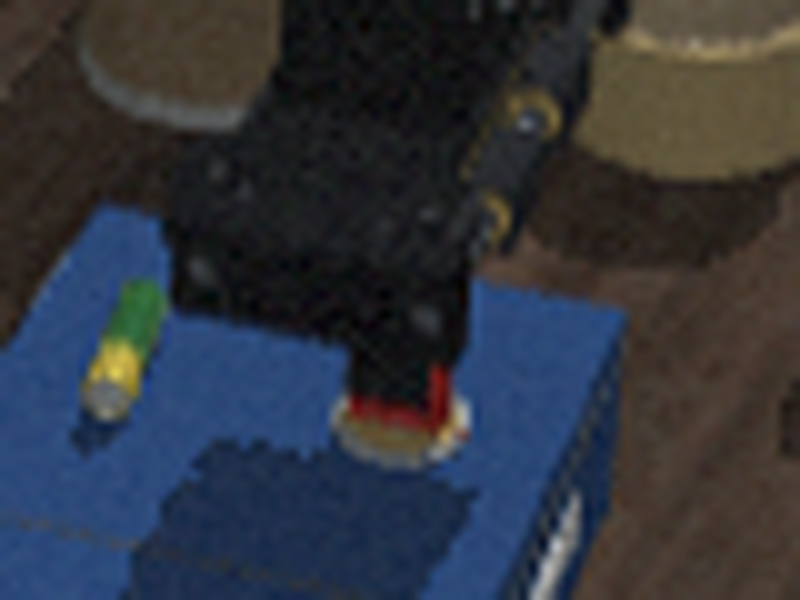

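The head sits on the lock's face, with 34 N of push and the TCP at the expected height. I relax the push a little and turn clockwise.

Emit:
servo_tool([
  [0,0,-0.0015],
  [0,0,-0.002],
  [0,0,-0.002],
  [0,0,-0.002],
  [0,0,-0.002],
], spin=[0,4,10,16,22], grip=[1,1,1,1,1])

```text
time_s: 12.0
tcp_pos: [0.5497, -0.0451, 0.0799]
ee_rot: [[0.966, -0.258, 0.008], [-0.258, -0.966, -0.002], [0.008, -0.0, -1.0]]
wrist_force: [-4.6, -1.3, 22.8]
gripper_width: 0.137
gripper_force: 30.0
```

```bash
python3 -c "
from h import *
go([.5490,-.0446,.0804],-90)"
```

```text
t 12.0 tcp [ 0.5497 -0.0451  0.0799] yaw -14.98 j [ 12.3  22.7 -20.6   0.3 -46.3  62.6] F [-4.6 -1.3 22.8] M [-0.47  1.49  0.  ] w 11.9 gf 30.0 tilt [ 0.0077 -0.0019]
slide [-0.0008 -0.0003 -0.0005] spin 75.02
```

Emit:
servo_tool([
  [0,0,0],
  [0,0,0],
  [0,0,0],
  [0,0,0],
  [0,0,0],
], spin=[6,12,18,24,30], grip=[1,1,1,1,1])

```text
time_s: 12.42
tcp_pos: [0.5494, -0.0455, 0.0799]
ee_rot: [[0.707, -0.707, 0.007], [-0.707, -0.707, -0.002], [0.007, -0.003, -1.0]]
wrist_force: [-4.8, -3.2, 23.6]
gripper_width: 0.136
gripper_force: 30.0
```

Emit:
servo_tool([
  [0,0,0],
  [0,0,0],
  [0,0,0],
  [0,0,0],
  [0,0,0],
], spin=[6,12,18,24,30], grip=[1,1,1,1,1])

```text
time_s: 12.83
tcp_pos: [0.549, -0.0457, 0.0799]
ee_rot: [[0.259, -0.966, 0.006], [-0.966, -0.259, -0.003], [0.004, -0.005, -1.0]]
wrist_force: [-5.4, -2.9, 24.4]
gripper_width: 0.135
gripper_force: 30.0
```

```bash
python3 -c "
from h import *
go([.5490,-.0446,.0804],-90)"
```

```text
t 12.8333 tcp [ 0.549  -0.0457  0.0799] yaw -74.97 j [ 12.2  22.6 -20.6   0.3 -46.4   2.6] F [-5.4 -2.9 24.4] M [-0.91  1.72  0.05] w 11.8 gf 30.0 tilt [ 0.006  -0.0028]
slide [-0.001  -0.0003 -0.0005] spin 15.03
```

Emit:
servo_tool([
  [0,0,0],
  [0,0,0],
  [0,0,0],
  [0,0,0],
  [0,0,0],
], spin=[4,8,12,14,14], grip=[1,1,1,1,1])

```text
time_s: 13.25
tcp_pos: [0.5489, -0.0456, 0.0799]
ee_rot: [[0.022, -1.0, 0.006], [-1.0, -0.022, -0.003], [0.003, -0.006, -1.0]]
wrist_force: [-5.9, -2.0, 24.0]
gripper_width: 0.132
gripper_force: 30.0
```

```bash
python3 -c "
from h import *
go([.5490,-.0446,.0804],-90)"
```

```text
t 13.25 tcp [ 0.5489 -0.0456  0.0799] yaw -88.74 j [ 12.3  22.6 -20.6   0.3 -46.4 -11.2] F [-5.9 -2.  24. ] M [-0.69  1.88  0.07] w 11.5 gf 30.0 tilt [ 0.0059 -0.0026]
slide [-0.001  -0.0001 -0.0005] spin 1.26
```

Emit:
servo_tool([
  [0,0,0],
  [0,0,0],
  [0,0,0],
  [0,0,0],
  [0,0,0],
], spin=[1,2,3,3,3], grip=[1,1,1,1,1])

```text
time_s: 13.67
tcp_pos: [0.5489, -0.0455, 0.0799]
ee_rot: [[-0.029, -1.0, 0.006], [-1.0, 0.029, -0.003], [0.002, -0.006, -1.0]]
wrist_force: [-6.2, -1.9, 24.6]
gripper_width: 0.136
gripper_force: 30.0
```

```bash
python3 -c "
from h import *
go([.5490,-.0446,.0804],-90)"
```

```text
t 13.6667 tcp [ 0.5489 -0.0455  0.0799] yaw -91.64 j [ 12.3  22.6 -20.6   0.3 -46.4 -14.1] F [-6.2 -1.9 24.6] M [-0.54  1.82  0.21] w 11.8 gf 30.0 tilt [ 0.0057 -0.0027]
slide [-0.0009 -0.0001 -0.0005] spin -1.64
```

Emit:
servo_tool([
  [0,0,0],
  [0,0,0],
  [0,0,0],
  [0,0,0],
  [0,0,0],
], spin=[1,2,2.5,2.5,2.5], grip=[1,1,1,1,1])

```text
time_s: 14.08
tcp_pos: [0.5489, -0.0455, 0.0799]
ee_rot: [[-0.071, -0.997, 0.006], [-0.997, 0.071, -0.003], [0.002, -0.006, -1.0]]
wrist_force: [-5.4, -2.0, 24.9]
gripper_width: 0.136
gripper_force: 30.0
```

```bash
python3 -c "
from h import *
go([.5490,-.0446,.0804],-90)
c=capture('scene');a=cv2.resize(c['pixels'][172:232,270:350],None,fx=7,fy=7,interpolation=cv2.INTER_CUBIC)
cv2.imwrite('pics/s7.png',a)"
```

```text
t 14.0833 tcp [ 0.5489 -0.0455  0.0799] yaw -94.07 j [ 12.3  22.6 -20.6   0.3 -46.4 -16.6] F [-5.4 -2.  24.9] M [-0.56  1.82  0.46] w 11.8 gf 30.0 tilt [ 0.0058 -0.0029]
slide [-0.0009 -0.     -0.0005] spin -4.07
```

View pics/s7.png

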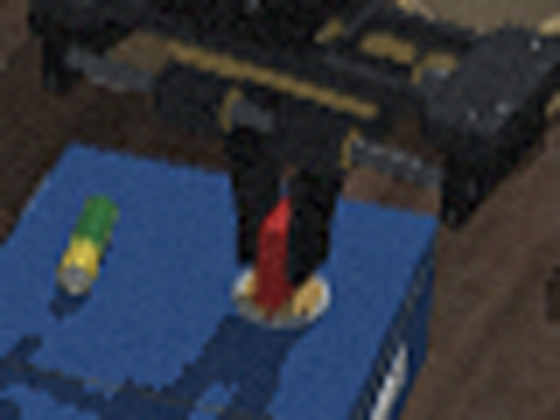

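The picture shows the red head at (270,260) turned a quarter, sitting on the right lock's face and still held between the fingers. The torque rose from 0.07 to 0.46 N m over the last 5°, so the cylinder is at its stop. I hand in.

```bash
python3 -c "
from station import *
print(finish_job())"
```

```text
the job is handed in; nothing more can be done
None
```

I handed the job in with the red key fully home in the right (battery-side) lock and turned a quarter clockwise to the stop. The gripper is still holding it there; my first grasp closed above the key and moved nothing.

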